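# Slide a board carrier into the flashing jig and hold the contacts down

## Robot

A 7-joint arm with a two-finger parallel gripper is mounted at the origin on a cart in front of the work surface, level with it; the furniture and walls round the work are solid. World frame = base frame: x ahead of the robot, y to its left, z up, the work surface at z = 0. Lengths are in m, angles in rad, forces in N, time in s.
With the tool pointing down it reaches from about 0.4 to 0.85 m from the base axis. Payload 10.4 kg.
Tool frame: the origin (TCP) lies at the very end of the fingers, on their centre line; the grasp point (between the pads) lies 19 mm behind it; z points along the fingers, y is the line along which they close (so a half turn about z gives the same grasp; the last joint's range is limited). The gripper opens to 87 mm and grips with 3 to 60 N. Pads are 19 mm wide; open, the fingers measure 117 mm over their backs; the gripper's body (75 mm by 190 mm) begins 51 mm behind the grasp point.
Start: joints at [-1.328, 0.332, -0.065, 1.46, 0.022, 1.35, -0.088], TCP at [0.164, 0.603, 0.191] pointing down, gripper open.
Joint ranges: [-2.6, 2.6], [-0.5, 2.12], [-1.47, 1.34], [0.16, 2.42], [-1.27, 4.41], [0.06, 2.06], [-2.6, 2.6]. Speed limits (rad/s): [2.22, 2.22, 2.79, 2.79, 3.14, 3.14, 3.14].

## Interface

Orientations are given as a unit quaternion [x, y, z, w].
In Python, from bench import * gives the robot as it stands.
- The arm moves only by the tool step_arm, never from a script. Its arguments are lists of equal length, an entry for each row: "delta_pos": the shift along the world's x, y, z in units of 25 mm (1.0 is 25 mm), a list of three; "turn": the turn about the world's z in units of 0.12 rad (1.0 is 0.12 rad). In form: {"delta_pos": [[tx, ty, tz], ...], "turn": [turn, ...]}. A call has 1 to 12 rows; each row shifts and turns the commanded pose from where the row before left it; what a row does not reach is not made up. A row lasts 1/10 s, in which the tool goes at most 50 mm and 8.59 degrees, less where a joint would pass 70% of its speed; a pose out of reach is approached as far as the arm can. A call with a number of a shift or a turn outside -1 to 1 is refused whole. A call with a gripper value outside its range is refused whole. "grip" is the closure, from 0 (fully open) to 1 (shut), set as the call begins (left out, the last holds). The fingers move at their own pace and stop on an object; "newtons" is the grip in N (left out, the last holds). Time passes only in rows, so rows that do not move let the fingers close. It gives the time, the measured TCP pose, the force, the opening and the grip force at its end, in the units of the state.
- read_state(): the state, without advancing time (a new reading comes with each control period).
- camera(name): name is "scene" or "top" or "wrist"; returns a dict with "image" (384x512x3 uint8, red, green, blue), "z_map" (384x512 float32, m along the optical axis (not along the pixel's ray), 0 where there is no reading), "mtx" (3x3 intrinsics, pixels), "view" (4x4, takes a point from world to camera coordinates). Camera axes: x right, y up, looking along -z (the intrinsics and any distortion apply to the point x, -y, -z); pixel columns grow to the right and rows downward; lengths in m; the calibration is good to about 2 mm. A picture is of the moment at which its call begins.
- close_job(): hands the job in; it is judged then, once.
The state is a dict: "time": time; "joint_positions": joint angles; "joint_vel": joint speeds; "joint_torque": joint torques, N m; "ee_pos": TCP position; "eef_rot": TCP orientation; "ft_force": force on the tool from outside, world axes, zero at the start; "torque": the same for the moment, N m; "width": finger opening in m; "grip_force": force on a finger pad.
Only numpy, scipy, OpenCV 4.12 (cv2) and the standard library are available. Lean on these libraries where they do the work, as an engineer would, in place of code of your own. Each camera call takes 0.05 s, during which the arm holds its last target. There are 200 camera calls.

## Task

Gently push the blue carrier plate with the green circuit board, flat on the bench, board end first, under the low bridge of the aluminium flashing jig until it is fully home against the end stop; then press the red pad on top of the bridge all the way down so that the contact pins sit on the board. Do not grip, lift or tip the carrier, leave the things round about where they lie, and finish while still holding the pad down.

Things in the scene. Friction and masses are not known exactly. Their poses are not given: they have to be found in the camera images.
- jig: Aluminium flashing jig screwed to the bench. Origin on the bench under the middle of the bridge; the carrier goes in along the jig's +x, z up. Straight side rails 22 mm high, inner faces at y = +-46.5 mm, x from -34 to 34 mm. The bridge covers x = -28 to 28 mm, underside 22 mm, top 30 mm above the bench; its guide pillars reach 59 mm. No floor plate: the carrier slides on the bench.
- jig_mouth (a point): Middle of the jig's mouth, on the bench, at x = -60 mm in the jig's frame. Here the lead-ins, 16 mm high, are flared to y = +-61 mm inside and +-70 mm outside; they narrow to the rails' gap at x = -34 mm.
- jig_stop (a point): Middle of the rubber-faced end stop, on the bench, at x = 30 mm in the jig's frame; the carrier's front edge meets it when home.
- carrier: Loose blue plastic plate 110 mm long (x), 90 wide (y), 10 thick, about 0.2 kg; origin at the centre of its underside, z up. A green board 38 mm square is fixed on it, centred at x = +25 mm; the +x end goes in first. Board parts and locating pins reach 19.5 mm above the bench: 2.5 mm headroom. Side play between the rails 1.5 mm each way. Home: x = -25 mm, y = 0 in the jig's frame, axes parallel.
- pad_top (a point): Centre of the top face of the red round press pad (37 mm across) on the spring head, above the middle of the bridge, 70 mm above the bench when up. It moves straight down 12 mm to a solid stop.
- press_head (a joint): Travel of the spring head, in m: 0 up, 0.012 fully down. The spring takes 2 to 6 N, and the pins, which touch the board from 0.0097 on, about 4 N more: 10 N in all hold it down; it springs up when let go.
- pins: The four brass contact pins under the spring head, sprung by themselves (they give way 2 mm on the board). Origin on the pad's axis, 24 mm under the pad's top. Their tips stay above the bridge's underside while the head is up.
- lipo_pack: Blue and yellow battery pack, 36 x 110 x 30 mm, loose, a bystander; origin at its underside.
- solder_reel: Blue solder reel, 53 x 65 x 32 mm, loose, lying flat, a bystander; origin at its underside.
- cutters: Blue flush cutters, 30 x 114 x 10 mm, loose, a bystander; origin at the underside.

How it is judged:
By the outcome, as a careful person would: the job done as asked, in the order asked, and still so for the second after the job is handed in, while the arm keeps its last pose, push and grip.
It also fails if it takes over 54 s, if anything falls off the work surface, if the arm or the gripper's body presses on something with over 40 N, if the wrist force passes 120 N, or if a joint passes its speed limit or range.

## Working session

There is one attempt and no reset: what is moved stays moved. The work goes in short steps, Python scripts to look and compute and a tool call to move; the robot and the scene stay as the last step left them, time stands still between calls to the robot, and variables do not carry over. Pictures are saved under pics/ and viewed, at most 10 in all, crops included, and the job is handed in when it is done.

Besides the shell and the picture viewer there is one more tool, called after ">>>" by a JSON object that holds its "name" and its "arguments", one argument or row to a line. step_arm: Moves the arm, as the interface text tells. Shifts and turns lie within -1 to 1; 1 stands for 25 mm of shift or 0.12 rad of turn. Its arguments: {"type":"object","properties":{"delta_pos":{"type":"array"},"turn":{"type":"array"},"grip":{"type":"number"},"newtons":{"type":"number"}},"required":["delta_pos","turn"]}

```bash
mkdir -p pics; ls
cat > h.py <<'E'
from bench import *
import numpy as np, cv2
def save(n,f):
    c=camera(n); cv2.imwrite(f,c["image"][:,:,::-1]); np.savez(f[:-4]+".npz",**c); return c
def ray(c,u,v,z):
    "pixel -> world point on plane height z"
    d=np.linalg.inv(c["mtx"])@np.array([u,v,1.]); d=np.array([d[0],-d[1],-d[2]])
    T=np.linalg.inv(c["view"]); o=T[:3,3]; w=T[:3,:3]@d
    return o+w*(z-o[2])/w[2]
def pts(c):
    "world xyz image from depth"
    h,w=c["z_map"].shape; u,v=np.meshgrid(np.arange(w),np.arange(h))
    d=np.stack([u,v,np.ones_like(u)],-1)@np.linalg.inv(c["mtx"]).T
    p=d*c["z_map"][...,None]*[1,-1,-1]; T=np.linalg.inv(c["view"])
    return p@T[:3,:3].T+T[:3,3]
E
python3 - <<'E'
from h import *
for n in("top","scene"):
    c=save(n,f"pics/{n}0.png"); print(n,c["mtx"].round(1).tolist(),c["view"].round(3).tolist())
print(read_state())
E
```

```text
pics
top [[374.9, 0.0, 255.1], [0.0, 374.9, 199.6], [0.0, 0.0, 1.0]] [[-0.018, -1.0, 0.017, 0.079], [0.998, -0.017, 0.066, -0.562], [-0.065, 0.018, 0.998, -1.024], [0.0, 0.0, 0.0, 1.0]]
scene [[478.0, 0.0, 257.3], [0.0, 478.0, 192.4], [0.0, 0.0, 1.0]] [[0.654, -0.757, -0.01, -0.315], [0.322, 0.266, 0.909, -0.264], [-0.685, -0.598, 0.417, -0.981], [0.0, 0.0, 0.0, 1.0]]
{'time': 0.1, 'joint_positions': array([-1.32757181,  0.33280531, -0.06467663,  1.46086685,  0.02158491,
        1.34990079, -0.08851243]), 'joint_vel': array([-0.00109409, -0.00033688, -0.00032373, -0.00205811,  0.00078916,
       -0.0005403 ,  0.00035349]), 'joint_torque': array([ 1.06430787e-03, -6.24546576e+01,  2.42284167e-02, -3.90709233e+01,
       -6.15082355e-02,  3.65890854e-02,  3.58947159e-05]), 'ee_pos': array([0.16410125, 0.60266444, 0.18983102]), 'eef_rot': array([ 1.32530377e-01,  9.91178736e-01, -6.40084378e-04, -5.95503736e-05]), 'ft_force': array([-0.24760278,  0.18454995, -0.60907131]), 'torque': array([-0.00392219,  0.00830559,  0.01428196]), 'grip_force': 0.0, 'width': 0.08682147221565979}
```

View pics/top0.png

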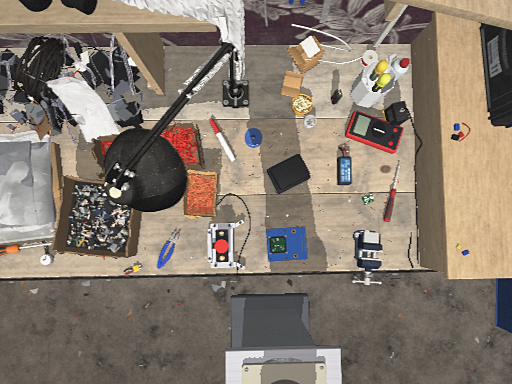

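View pics/scene0.png

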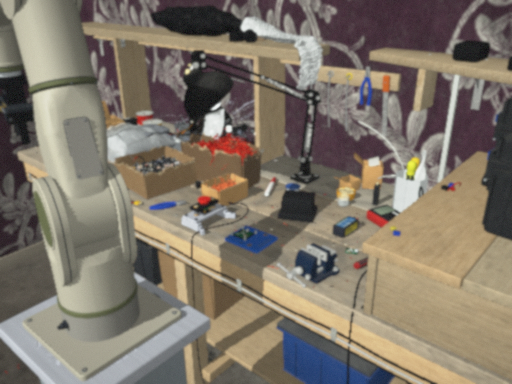

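Top view: the carrier is at (286,244) with the board towards the left; the jig is at (222,245) with its red pad. The mouth seems to face right, so insertion runs along about world +y. I'll zoom in and measure.

```bash
cat > m.py <<'E'
from h import *
import sys
c=dict(np.load(sys.argv[1])); im=c["image"]; hsv=cv2.cvtColor(im,cv2.COLOR_RGB2HSV); P=pts(c)
roi=np.zeros(im.shape[:2],np.uint8); roi[210:285,195:325]=255
def big(m):
    n,l,s,_=cv2.connectedComponentsWithStats(m&roi); return (l==1+s[1:,4].argmax()).astype(np.uint8)
def rep(n,m,z):
    k,_=cv2.findContours(m,0,1); k=max(k,key=cv2.contourArea)
    w=np.array([ray(c,u,v,z)[:2] for u,v in k[:,0]],np.float32)
    r=cv2.minAreaRect(w); print(n,m.sum(),np.array(r[0]).round(4),np.array(r[1]).round(4),round(r[2],2),"depth z",np.median(P[m>0][:,2]).round(4))
b=big(cv2.inRange(hsv,(100,120,60),(125,255,255))); g=big(cv2.inRange(hsv,(45,60,20),(90,255,255)))
r=big(cv2.inRange(hsv,(0,150,100),(8,255,255))|cv2.inRange(hsv,(172,150,100),(180,255,255)))
rep("carrier",b,.010); rep("board",g,.012); rep("pad",r,.070)
E
python3 m.py pics/top0.npz
python3 - <<'E'
import cv2
i=cv2.imread("pics/top0.png")[205:290,195:325]; cv2.imwrite("pics/z0.png",cv2.resize(i,None,fx=6,fy=6,interpolation=cv2.INTER_CUBIC))
E
```

```text
carrier 911 [ 0.4395 -0.0159] [0.0889 0.1087] 2.51 depth z 0.0096
board 160 [0.4375 0.0087] [0.039  0.0396] 3.66 depth z 0.0126
pad 159 [0.4408 0.1623] [0.0339 0.0339] 89.24 depth z 0.0693
```

View pics/z0.png

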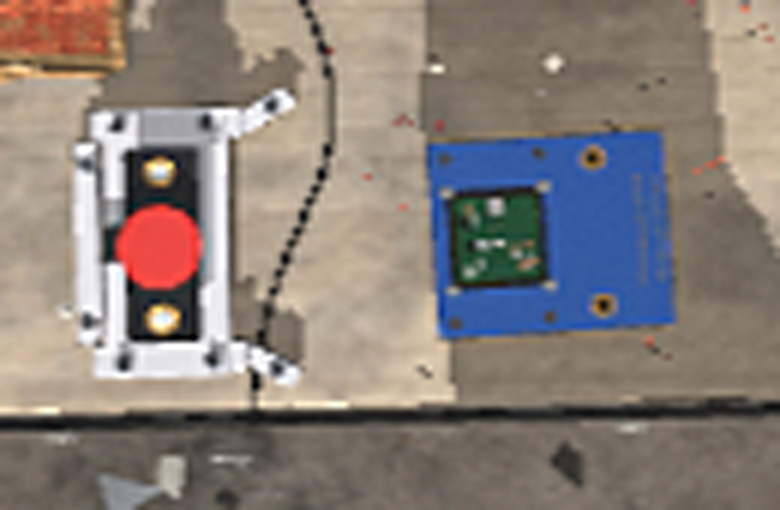

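The crop shows the jig with its stop block on the left, the flared mouth on the right at about (290,100)/(290,375), and the carrier in line with it, board first, turned about 2.5°. Next: the jig axis and any tall obstacles.

Run:
```python
from h import *
c=dict(np.load("pics/top0.npz")); P=pts(c); im=c["image"]; hsv=cv2.cvtColor(im,cv2.COLOR_RGB2HSV)
X,Y,Z=P[...,0],P[...,1],P[...,2]
print("bench z",np.median(Z[(abs(X-.44)<.06)&(abs(Y-.07)<.015)]))
box=(X>.35)&(X<.53)&(Y>.07)&(Y<.24)
for lo,hi in((.012,.026),(.026,.034),(.018,.034),(.05,.064)):
    m=box&(Z>lo)&(Z<hi); w=P[m][:,:2].astype(np.float32)
    if len(w)>5:
        r=cv2.minAreaRect(w); print(lo,hi,len(w),np.round(r[0],4),np.round(r[1],4),round(r[2],2),w.min(0).round(4),w.max(0).round(4))
# bright aluminium edges: per-row / per-column extents in the top face (z 20..32)
m=box&(Z>.024)&(Z<.034); 
# edges y per x-bin
for a in np.arange(.385,.50,.012):
    s=m&(abs(X-a)<.004); 
    if s.any(): print("x%.3f y %.4f %.4f"%(a,Y[s].min(),Y[s].max()))
m=box&(Z>.017)&(Z<.034)
for a in np.arange(.12,.20,.008):
    s=m&(abs(Y-a)<.003)
    if s.any(): print("y%.3f x %.4f %.4f"%(a,X[s].min(),X[s].max()))
print("pillars");g=box&(hsv[...,0]>12)&(hsv[...,0]<35)&(hsv[...,1]>70)&(Z>.04)
n,l,s,ct=cv2.connectedComponentsWithStats(g.astype(np.uint8))
for i in range(1,n): print(s[i,4],ct[i].round(1),ray(c,*ct[i],.059).round(4),np.median(Z[l==i]).round(3))
for y in np.arange(-.2,.6,.1):
    for h in(.05,.15,.3):
        s=(abs(Y-y)<.05)&(Z>h)&(X>.2)
        print("y%.1f z>%.2f minx %.3f"%(y,h,X[s].min()) if s.any() else "-",end="; ")
    print()
```

```text
bench z -0.0004645179959172907
0.012 0.026 254 [0.4517 0.1692] [0.1568 0.1349] 1.55 [0.3749 0.0999] [0.5284 0.2386]
0.026 0.034 471 [0.4615 0.1673] [0.1712 0.0886] 18.76 [0.3801 0.1308] [0.5283 0.2368]
0.018 0.034 548 [0.4519 0.1697] [0.1536 0.1333] 0.3 [0.3755 0.1026] [0.5284 0.2368]
0.05 0.064 311 [0.4689 0.1749] [0.1528 0.0668] 28.29 [0.3987 0.1432] [0.5292 0.2387]
x0.385 y 0.1321 0.1866
x0.397 y 0.1319 0.1866
x0.409 y 0.1316 0.1863
x0.421 y 0.1316 0.1861
x0.433 y 0.1340 0.1860
x0.445 y 0.1340 0.1855
x0.457 y 0.1338 0.1857
x0.469 y 0.1336 0.1882
x0.481 y 0.1335 0.1885
x0.493 y 0.1333 0.1911
y0.120 x 0.3839 0.5017
y0.128 x 0.3817 0.4991
y0.136 x 0.3829 0.4992
y0.144 x 0.3801 0.4994
y0.152 x 0.3802 0.4995
y0.160 x 0.3805 0.4996
y0.168 x 0.3810 0.4998
y0.176 x 0.3808 0.4999
y0.184 x 0.3808 0.5274
y0.192 x 0.3804 0.5249
y0.200 x 0.4017 0.4838
pillars
1 [470.   1.] [ 1.1057 -0.5407  0.059 ] 1.057
1 [395.   2.] [ 1.1044 -0.3297  0.059 ] 1.057
1 [499.   3.] [ 1.0993 -0.6223  0.059 ] 1.057
1 [16.  6.] [1.101  0.7128 0.059 ] 1.057
1 [129.   7.] [1.0958 0.406  0.059 ] 1.057
1 [119.   9.] [1
[... 4674 characters left out ...]
4  0.059 ] 1.057
1 [500. 260.] [ 0.3875 -0.5813  0.059 ] 1.057
1 [436. 262.] [ 0.3856 -0.4088  0.059 ] 1.057
1 [491. 263.] [ 0.3801 -0.5565  0.059 ] 1.057
y-0.2 z>0.05 minx 0.339; y-0.2 z>0.15 minx 0.845; y-0.2 z>0.30 minx 0.870; 
y-0.1 z>0.05 minx 0.614; y-0.1 z>0.15 minx 0.946; -; 
y0.0 z>0.05 minx 0.590; y0.0 z>0.15 minx 0.955; -; 
y0.1 z>0.05 minx 0.399; y0.1 z>0.15 minx 0.495; y0.1 z>0.30 minx 0.495; 
y0.2 z>0.05 minx 0.399; y0.2 z>0.15 minx 0.534; y0.2 z>0.30 minx 0.534; 
y0.3 z>0.05 minx 0.520; y0.3 z>0.15 minx 0.525; y0.3 z>0.30 minx 0.525; 
y0.4 z>0.05 minx 0.415; y0.4 z>0.15 minx 0.598; y0.4 z>0.30 minx 0.598; 
y0.5 z>0.05 minx 0.418; y0.5 z>0.15 minx 0.767; y0.5 z>0.30 minx 0.843;
```

>>> {"name": "step_arm", "arguments": {
  "delta_pos": [
    [0.55,-0.9,0],
    [0.55,-0.9,0],
    [0.55,-0.9,0],
    [0.55,-0.9,0],
    [0.55,-0.9,0],
    [0.55,-0.9,0],
    [0.55,-0.9,0],
    [0.55,-0.9,0],
    [0.55,-0.9,0],
    [0.55,-0.9,0],
    [0.55,-0.9,0],
    [0.55,-0.9,0]
  ],
  "turn": [-0.9,-0.9,-0.9,-0.9,-0.9,-0.9,-0.9,-0.9,-0.9,-0.9,-0.9,-0.9],
  "grip": 0.43
}}

```text
time: 1.3
ee_pos: [0.3294, 0.332, 0.1903]
eef_rot: [0.705, 0.709, -0.0, -0.0]
ft_force: [0.6, 0.1, -0.4]
width: 0.0491
grip_force: 0.0
```

>>> {"name": "step_arm", "arguments": {
  "delta_pos": [
    [0.3,-0.97,0],
    [0.3,-0.97,0],
    [0.3,-0.97,0],
    [0.3,-0.97,0],
    [0.3,-0.97,0],
    [0.3,-0.97,0],
    [0.3,-0.97,0],
    [0.3,-0.97,0],
    [0.3,-0.97,0],
    [0.3,-0.97,0],
    [0.3,-0.97,0],
    [0.3,-0.97,0]
  ],
  "turn": [0,0,0,0,0,0,0,0,0,0,0,0]
}}

```text
time: 2.5
ee_pos: [0.4191, 0.041, 0.1904]
eef_rot: [0.704, 0.71, -0.0, -0.0]
ft_force: [0.0, 0.7, 0.0]
width: 0.0496
grip_force: 0.0
```

>>> {"name": "step_arm", "arguments": {
  "delta_pos": [
    [0.15,-0.97,0],
    [0.15,-0.97,0],
    [0.15,-0.97,0],
    [0.15,-0.97,0],
    [0.15,-0.97,0],
    [0.15,-0.97,0],
    [0,0,0],
    [0,0,0]
  ],
  "turn": [0,0,0,0,0,0,0,0]
}}

```text
time: 3.3
ee_pos: [0.4414, -0.1034, 0.1903]
eef_rot: [0.704, 0.71, -0.0, -0.0]
ft_force: [-0.2, 0.2, -0.1]
width: 0.0494
grip_force: 0.0
```

>>> {"name": "step_arm", "arguments": {
  "delta_pos": [
    [0,0,-0.9],
    [0,0,-0.9],
    [0,0,-0.9],
    [0,0,-0.9],
    [0,0,-0.9],
    [0,0,-0.9],
    [0,0,-0.8],
    [0,0,-0.6],
    [0,0,-0.4],
    [0,0,-0.2],
    [0,0,0]
  ],
  "turn": [0,0,0,0,0,0,0,0,0,0,0]
}}

```text
time: 4.4
ee_pos: [0.4414, -0.103, 0.0053]
eef_rot: [0.704, 0.71, -0.0, -0.0]
ft_force: [0.4, 0.3, -0.4]
width: 0.0494
grip_force: 0.0
```

Run:
```python
from h import *
c=save("wrist","pics/w1.png"); s=read_state(); print(s["ee_pos"],s["ft_force"])
```

```text
[ 0.44180938 -0.10319655  0.00579499] [0.29546654 0.58406992 0.06042911]
```

View pics/w1.png

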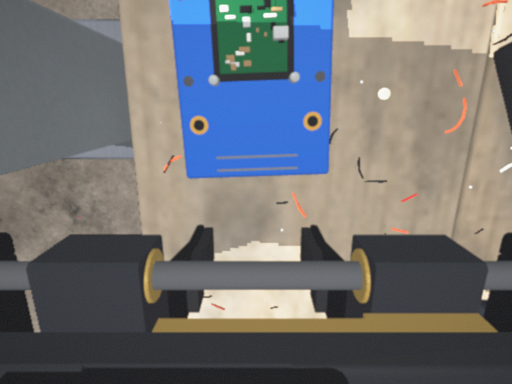

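The wrist view shows the carrier's rear edge at row ~175, centred between the fingers (185–330 against 200–310) and slightly skewed. The path is clear, so I start pushing.

>>> {"name": "step_arm", "arguments": {
  "delta_pos": [
    [0,0.4,-0.04],
    [0,0.25,0],
    [0,0.2,0],
    [0,0.2,0],
    [0,0.25,0],
    [0,0.3,0],
    [0,0.3,0],
    [0,0.3,0],
    [0,0.3,0],
    [0,0.3,0],
    [0,0.2,0],
    [0,0,0]
  ],
  "turn": [0,0,0,0,0,0,0,0,0,0,0,0]
}}

```text
time: 5.65
ee_pos: [0.4417, -0.0276, 0.0046]
eef_rot: [0.704, 0.711, 0.0, -0.0]
ft_force: [-0.8, 0.1, -0.2]
width: 0.0499
grip_force: 0.0
```

```bash
python3 - <<'E'
from h import *
c=save("top","pics/t2.png"); i=cv2.imread("pics/t2.png")[205:290,195:325]; cv2.imwrite("pics/z2.png",cv2.resize(i,None,fx=6,fy=6,interpolation=cv2.INTER_CUBIC))
E
python3 m.py pics/t2.npz
```

```text
carrier 265 [0.4381 0.0164] [0.0886 0.0445] 2.68 depth z 0.0096
board 135 [0.4389 0.0129] [0.0334 0.0386] 88.89 depth z 0.0128
pad 160 [0.4408 0.1623] [0.0339 0.0339] 89.24 depth z 0.0695
```

View pics/z2.png

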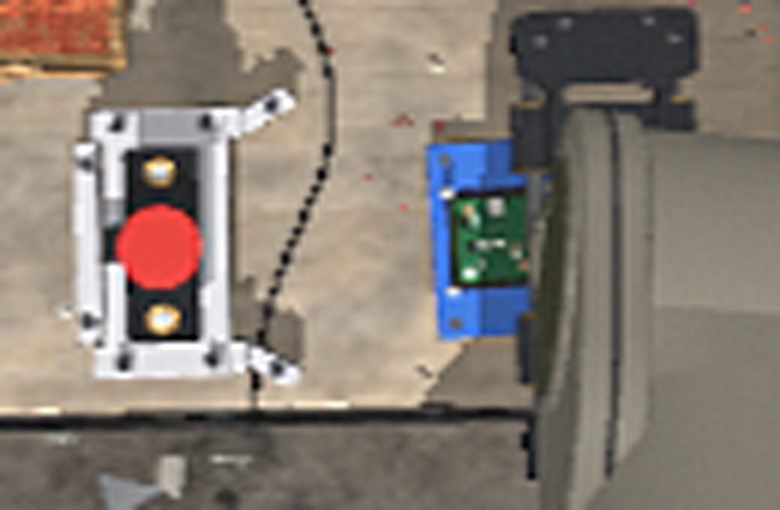

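The carrier's front edge has not moved (still at zoom column 430) and there is no force. I'll look from the wrist before doing anything else.

Run:
```python
from h import *
c=save("wrist","pics/w3.png"); s=read_state(); print(s["time"],s["ee_pos"],s["ft_force"],s["joint_positions"])
for f in("w1","w3"):
    c=dict(np.load(f"pics/{f}.npz")); print(f,"cam",np.linalg.inv(c["view"])[:3,3].round(4))
    hsv=cv2.cvtColor(c["image"],cv2.COLOR_RGB2HSV); m=cv2.inRange(hsv,(100,120,60),(125,255,255)); P=pts(c)[m>0]
    print(np.percentile(P,[1,50,99],axis=0).round(4))
    P=pts(c); print("finger z/pos",P[230:320:15,200].round(3).tolist(),P[230:320:15,325].round(3).tolist())
```

```text
5.75 [ 0.44169223 -0.02849553  0.00460175] [-0.75848172  0.57425793  0.73343943] [-0.78638595  0.16935461  0.8053368   2.15668672 -0.15922928  0.87307737
  0.12361133]
w1 cam [ 0.4425 -0.0272  0.1993]
[[ 0.3965 -0.0689  0.0082]
 [ 0.4415 -0.0263  0.0098]
 [ 0.4847  0.0264  0.0115]]
finger z/pos [[0.412, -0.092, 0.045], [0.415, -0.094, 0.06], [0.418, -0.094, 0.075], [0.427, -0.072, 0.124], [0.418, -0.105, 0.081], [0.418, -0.113, 0.081]] [[0.49, -0.11, 0.0], [0.476, -0.092, 0.064], [0.472, -0.091, 0.079], [0.461, -0.072, 0.125], [0.472, -0.102, 0.085], [0.472, -0.109, 0.086]]
w3 cam [0.4426 0.0476 0.1986]
[[ 0.3961 -0.0527  0.0083]
 [ 0.4421 -0.0098  0.0098]
 [ 0.4834  0.0399  0.0382]]
finger z/pos [[0.413, -0.017, 0.045], [0.415, -0.019, 0.06], [0.418, -0.019, 0.075], [0.427, 0.003, 0.123], [0.418, -0.031, 0.079], [0.419, -0.037, 0.082]] [[0.491, -0.036, -0.001], [0.476, -0.017, 0.062], [0.473, -0.017, 0.078], [0.462, 0.003, 0.124], [0.472, -0.026, 0.086], [0.472, -0.034, 0.086]]
```

View pics/w3.png

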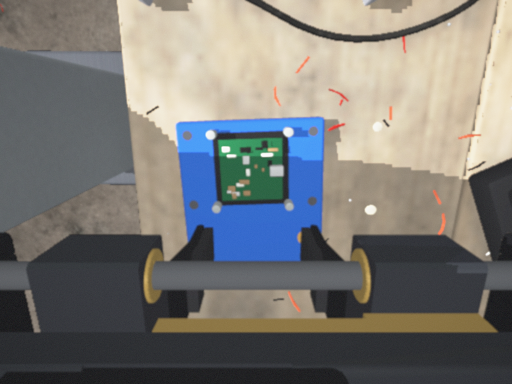

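Run:
```python
from h import *
c=dict(np.load("pics/w1.npz")); P=pts(c)
for col in (185,192,200,206,211,302,310,318): print(col,[(r,*P[r,col].round(3)) for r in range(218,250,4)])
c=save("scene","pics/s3.png"); p=c["view"]@np.r_[read_state()["ee_pos"],1]; q=c["mtx"]@[p[0],-p[1],-p[2]]; q=q[:2]/q[2]; print("TCP px",q)
x,y=int(q[0]),int(q[1]); i=cv2.imread("pics/s3.png")[y-60:y+40,x-65:x+65]; cv2.imwrite("pics/s3z.png",cv2.resize(i,None,fx=6,fy=6,interpolation=cv2.INTER_CUBIC))
```

```text
185 [(218, np.float64(0.393), np.float64(-0.103), np.float64(-0.001)), (222, np.float64(0.393), np.float64(-0.105), np.float64(-0.0)), (226, np.float64(0.393), np.float64(-0.109), np.float64(-0.001)), (230, np.float64(0.393), np.float64(-0.112), np.float64(-0.001)), (234, np.float64(0.393), np.float64(-0.114), np.float64(0.0)), (238, np.float64(0.393), np.float64(-0.117), np.float64(0.0)), (242, np.float64(0.393), np.float64(-0.12), np.float64(0.001)), (246, np.float64(0.409), np.float64(-0.092), np.float64(0.065))]
192 [(218, np.float64(0.398), np.float64(-0.102), np.float64(-0.0)), (222, np.float64(0.398), np.float64(-0.105), np.float64(0.0)), (226, np.float64(0.398), np.float64(-0.108), np.float64(0.0)), (230, np.float64(0.398), np.float64(-0.111), np.float64(0.0)), (234, np.float64(0.409), np.float64(-0.092), np.float64(0.051)), (238, np.float64(0.41), np.float64(-0.092), np.float64(0.057)), (242, np.float64(0.411), np.float64(-0.092), np.float64(0.061)), (246, np.float64(0.412), np.float64(-0.092), np.float64(0.065))]
200 [(218, np.float64(0.404), np.float64(-0.102), np.float64(
[... 2410 characters left out ...]
loat64(0.052)), (242, np.float64(0.47), np.float64(-0.093), np.float64(0.057)), (246, np.float64(0.469), np.float64(-0.093), np.float64(0.062))]
318 [(218, np.float64(0.485), np.float64(-0.101), np.float64(0.0)), (222, np.float64(0.485), np.float64(-0.104), np.float64(0.001)), (226, np.float64(0.485), np.float64(-0.107), np.float64(0.0)), (230, np.float64(0.476), np.float64(-0.092), np.float64(0.045)), (234, np.float64(0.475), np.float64(-0.091), np.float64(0.051)), (238, np.float64(0.474), np.float64(-0.091), np.float64(0.056)), (242, np.float64(0.473), np.float64(-0.091), np.float64(0.062)), (246, np.float64(0.473), np.float64(-0.093), np.float64(0.062))]
TCP px [255.43655418 239.69733155]
```

View pics/s3z.png

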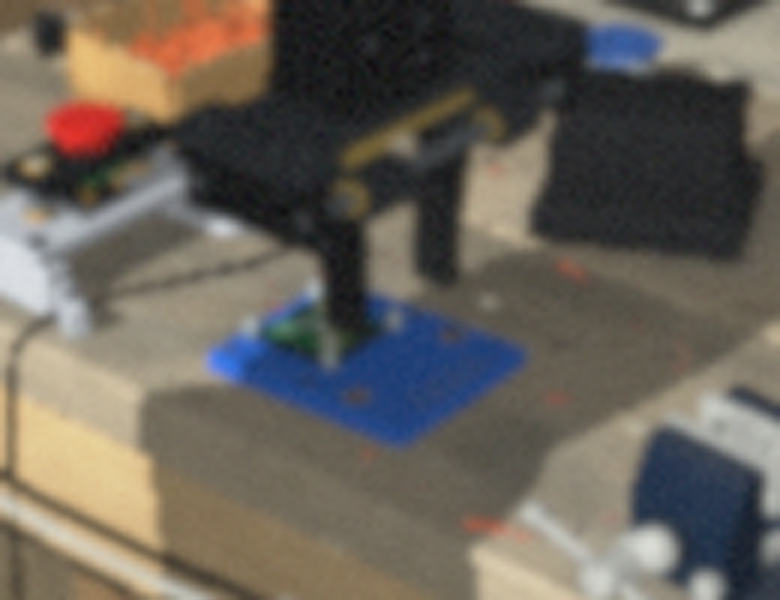

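The fingertips hover about 35 mm above the bench: seen from the scene camera they hang over the board, and the wrist depth puts their ends at z≈0.037. So the reported TCP sits about 33–35 mm beyond the real tips. The carrier is untouched. I back off, go lower with a force check, and allow for this offset from here on.

>>> {"name": "step_arm", "arguments": {
  "delta_pos": [
    [0,-0.4,0.1],
    [0,-0.6,0],
    [0,-0.8,0],
    [0,-0.8,0],
    [0,-0.4,-0.1],
    [0,-0.1,-0.3],
    [0,0,-0.3],
    [0,0,-0.2],
    [0,0,-0.2],
    [0,0,0]
  ],
  "turn": [0,0,0,0,0,0,0,0,0,0]
}}

```text
time: 6.8
ee_pos: [0.4411, -0.1055, -0.0212]
eef_rot: [0.704, 0.711, -0.001, -0.0]
ft_force: [0.6, -1.0, -0.4]
width: 0.0496
grip_force: 0.0
```

```bash
cat > tip.py <<'E'
from h import *
# wrist depth: lowest points of the finger front faces, and the carrier's rear edge
c=camera("wrist"); P=pts(c); s=read_state(); e=s["ee_pos"]; print(e.round(4),s["ft_force"].round(1))
for sx in(-1,1):
    m=(abs(P[...,0]-e[0]-sx*.031)<.012)&(abs(P[...,1]-e[1]-.009)<.006)&(P[...,2]>.006)&(P[...,2]<.12)
    print(m.sum(),np.percentile(P[m][:,2],[0,2,10]).round(4),"front y",np.median(P[m][:,1]).round(4))
hsv=cv2.cvtColor(c["image"],cv2.COLOR_RGB2HSV); m=cv2.inRange(hsv,(100,150,60),(125,255,255))>0; m&=abs(P[...,2]-.01)<.006
for a in(-.03,-.015,0,.015,.03): 
    q=P[m&(abs(P[...,0]-e[0]-a)<.003)]; print("x%.3f rear y %.4f front %.4f"%(e[0]+a,q[:,1].min(),q[:,1].max()))
E
python3 tip.py
```

```text
[ 0.4414 -0.1057 -0.0207] [-1.1 -1.   0.3]
1360 [0.0092 0.0131 0.0198] front y -0.0956
1344 [0.0096 0.0127 0.0198] front y -0.0952
x0.411 rear y -0.0711 front 0.0173
x0.426 rear y -0.0705 front -0.0141
x0.441 rear y -0.0697 front -0.0134
x0.456 rear y -0.0690 front -0.0129
x0.471 rear y -0.0684 front 0.0180
```

>>> {"name": "step_arm", "arguments": {
  "delta_pos": [
    [0,0,-0.1],
    [0,0,-0.08],
    [0,0,-0.06],
    [0,0,0]
  ],
  "turn": [0,0,0,0]
}}

```text
time: 7.25
ee_pos: [0.4416, -0.1059, -0.0266]
eef_rot: [0.704, 0.71, -0.0, -0.0]
ft_force: [-0.5, 0.2, 0.3]
width: 0.0499
grip_force: 0.0
```

```bash
python3 tip.py|head -3
```

```text
[ 0.4416 -0.1059 -0.0265] [0.2 0.6 0.1]
1339 [0.006  0.0078 0.0147] front y -0.096
1328 [0.006  0.0077 0.0146] front y -0.0956
```

>>> {"name": "step_arm", "arguments": {
  "delta_pos": [
    [0,0.4,0],
    [0,0.3,0],
    [0,0.2,0],
    [0,0.2,0],
    [0,0.2,0],
    [0,0.2,0],
    [0,0.2,0],
    [0,0.2,0],
    [0,0.2,0]
  ],
  "turn": [0,0,0,0,0,0,0,0,0]
}}

```text
time: 8.2
ee_pos: [0.4417, -0.0531, -0.0264]
eef_rot: [0.704, 0.71, 0.0, 0.0]
ft_force: [-0.3, -1.7, -0.1]
width: 0.0498
grip_force: 0.8
```

```bash
python3 tip.py
```

```text
[ 0.4417 -0.0523 -0.0264] [-0.4 -0.2  1.4]
1623 [0.0061 0.0084 0.0096] front y -0.0422
1541 [0.006  0.0083 0.0097] front y -0.0418
x0.412 rear y -0.0422 front 0.0675
x0.427 rear y -0.0410 front 0.0673
x0.442 rear y -0.0409 front 0.0673
x0.457 rear y -0.0410 front 0.0677
x0.472 rear y -0.0414 front 0.0677
```

>>> {"name": "step_arm", "arguments": {
  "delta_pos": [
    [0,0.2,0],
    [0,0.2,0],
    [0,0.2,0],
    [0,0.2,0],
    [0,0.2,0],
    [0,0.2,0],
    [0,0.2,0],
    [0,0.2,0]
  ],
  "turn": [0,0,0,0,0,0,0,0]
}}

```text
time: 9.05
ee_pos: [0.4416, -0.013, -0.0264]
eef_rot: [0.704, 0.71, 0.0, 0.0]
ft_force: [-0.2, -1.7, 1.3]
width: 0.0499
grip_force: 0.9
```

```bash
cat >> tip.py <<'E'
for y in (-.01,.01,.03,.05):
    q=P[m&(abs(P[...,1]-y)<.003)]
    if len(q)>20: print("carrier y%.2f x %.4f %.4f mid %.4f"%(y,q[:,0].min(),q[:,0].max(),(q[:,0].min()+q[:,0].max())/2))
r=(P[...,2]>.012)&(P[...,2]<.028)&(hsv[...,1]<70)&(abs(P[...,0]-.44)<.09)
for y in np.arange(.10,.2,.006):
    q=P[r&(abs(P[...,1]-y)<.002)][:,0]; lo,hi=q[q<.42],q[q>.46]
    if len(lo) and len(hi): print("jig y%.3f inner %.4f %.4f mid %.4f"%(y,lo.max(),hi.min(),(lo.max()+hi.min())/2))
E
python3 tip.py
```

```text
[ 0.4417 -0.0122 -0.0264] [ 0.9 -0.4 -0.2]
1611 [0.0063 0.0086 0.0096] front y -0.0021
1547 [0.0062 0.0085 0.0096] front y -0.0018
x0.412 rear y -0.0021 front 0.1074
x0.427 rear y -0.0010 front 0.1091
x0.442 rear y -0.0010 front 0.1077
x0.457 rear y -0.0007 front 0.1077
x0.472 rear y -0.0014 front 0.1081
carrier y0.01 x 0.3987 0.4870 mid 0.4428
carrier y0.03 x 0.3985 0.4873 mid 0.4429
carrier y0.05 x 0.3984 0.4869 mid 0.4426
jig y0.100 inner 0.4200 0.4617 mid 0.4408
jig y0.106 inner 0.3854 0.4991 mid 0.4422
```

>>> {"name": "step_arm", "arguments": {
  "delta_pos": [
    [0,0.2,0],
    [0,0.2,0],
    [0,0.2,0],
    [0,0.15,0],
    [0,0.15,0]
  ],
  "turn": [0,0,0,0,0]
}}

```text
time: 9.6
ee_pos: [0.4416, 0.0094, -0.0264]
eef_rot: [0.704, 0.71, -0.0, -0.0]
ft_force: [-0.6, -2.2, 0.2]
width: 0.0499
grip_force: 0.8
```

```bash
python3 tip.py
```

```text
[ 0.4417  0.01   -0.0264] [0.4 0.4 0.2]
1601 [0.0061 0.0085 0.0096] front y 0.0202
1531 [0.0061 0.0085 0.0096] front y 0.0206
x0.412 rear y 0.0204 front 0.1298
x0.427 rear y 0.0214 front 0.1303
x0.442 rear y 0.0213 front 0.1304
x0.457 rear y 0.0219 front 0.1304
x0.472 rear y 0.0207 front 0.1306
carrier y0.03 x 0.3989 0.4869 mid 0.4429
carrier y0.05 x 0.3985 0.4871 mid 0.4428
jig y0.100 inner 0.3822 0.4600 mid 0.4211
jig y0.106 inner 0.3854 0.4601 mid 0.4227
jig y0.112 inner 0.3886 0.4959 mid 0.4422
jig y0.118 inner 0.4200 0.4925 mid 0.4562
jig y0.124 inner 0.4200 0.4612 mid 0.4406
jig y0.130 inner 0.3959 0.4880 mid 0.4419
```

>>> {"name": "step_arm", "arguments": {
  "delta_pos": [
    [-0.03,0.15,0],
    [0,0.2,0],
    [0,0.2,0],
    [0,0.2,0],
    [0,0.2,0],
    [0,0.2,0],
    [0,0.2,0],
    [0,0.2,0],
    [0,0.2,0],
    [0,0.15,0]
  ],
  "turn": [0,0,0,0,0,0,0,0,0,0]
}}

```text
time: 10.65
ee_pos: [0.4409, 0.0571, -0.0264]
eef_rot: [0.704, 0.71, 0.0, -0.0]
ft_force: [0.3, -2.4, 0.6]
width: 0.0495
grip_force: 0.9
```

```bash
python3 tip.py
```

```text
[ 0.4409  0.0576 -0.0264] [-0.3 -0.5  0.6]
1602 [0.0062 0.0086 0.0097] front y 0.0679
1539 [0.006  0.0085 0.0098] front y 0.0683
x0.411 rear y 0.0678 front 0.1327
x0.426 rear y 0.0692 front 0.1251
x0.441 rear y 0.0693 front 0.1253
x0.456 rear y 0.0695 front 0.1254
x0.471 rear y 0.0685 front 0.1332
jig y0.106 inner 0.3852 0.4993 mid 0.4422
jig y0.112 inner 0.3884 0.4963 mid 0.4423
jig y0.118 inner 0.3921 0.4930 mid 0.4426
jig y0.124 inner 0.4200 0.4613 mid 0.4406
jig y0.130 inner 0.4198 0.4621 mid 0.4410
jig y0.136 inner 0.3916 0.4754 mid 0.4335
jig y0.142 inner 0.4132 0.4705 mid 0.4418
jig y0.160 inner 0.3875 0.5024 mid 0.4450
jig y0.172 inner 0.3840 0.4952 mid 0.4396
```

Moving freely. Now the last ~12 mm, slowly, until the force rises.

>>> {"name": "step_arm", "arguments": {
  "delta_pos": [
    [0,0.1,0],
    [0,0.1,0],
    [0,0.08,0],
    [0,0.06,0],
    [0,0.04,0]
  ],
  "turn": [0,0,0,0,0]
}}

```text
time: 11.2
ee_pos: [0.4409, 0.0662, -0.0264]
eef_rot: [0.704, 0.71, 0.0, 0.0]
ft_force: [-0.4, -1.7, -0.3]
width: 0.0494
grip_force: 0.9
```

>>> {"name": "step_arm", "arguments": {
  "delta_pos": [
    [0,0.04,0],
    [0,0.04,0]
  ],
  "turn": [0,0]
}}

```text
time: 11.4
ee_pos: [0.4409, 0.0681, -0.0264]
eef_rot: [0.704, 0.71, 0.0, 0.0]
ft_force: [-0.0, -2.2, 0.8]
width: 0.0494
grip_force: 0.9
```

>>> {"name": "step_arm", "arguments": {
  "delta_pos": [
    [0,0.04,0],
    [0,0.04,0]
  ],
  "turn": [0,0]
}}

```text
time: 11.6
ee_pos: [0.4409, 0.0701, -0.0264]
eef_rot: [0.704, 0.71, 0.0, 0.0]
ft_force: [-0.6, -1.8, 0.0]
width: 0.0497
grip_force: 0.9
```

>>> {"name": "step_arm", "arguments": {
  "delta_pos": [
    [0,0.04,0],
    [0,0.04,0]
  ],
  "turn": [0,0]
}}

```text
time: 11.8
ee_pos: [0.441, 0.0705, -0.0265]
eef_rot: [0.704, 0.71, -0.001, 0.001]
ft_force: [1.3, -11.2, 2.7]
width: 0.0498
grip_force: 5.8
```

>>> {"name": "step_arm", "arguments": {
  "delta_pos": [
    [0,0.03,0],
    [0,0.03,0]
  ],
  "turn": [0,0]
}}

```text
time: 12.0
ee_pos: [0.441, 0.0706, -0.0265]
eef_rot: [0.705, 0.71, -0.001, 0.001]
ft_force: [1.1, -15.7, 4.4]
width: 0.0497
grip_force: 8.2
```

The force jumped to ~16 N at TCP y=0.0706, with the rear edge at ~0.082, which matches the expected home position. So the carrier is on the stop. I back off, then lift and close the fingers for pressing.

>>> {"name": "step_arm", "arguments": {
  "delta_pos": [
    [0,-0.1,0],
    [0,-0.3,0],
    [0,-0.5,0],
    [0,-0.4,0.1]
  ],
  "turn": [0,0,0,0]
}}

```text
time: 12.4
ee_pos: [0.4406, 0.04, -0.024]
eef_rot: [0.704, 0.71, -0.0, -0.0]
ft_force: [0.1, -0.2, 0.5]
width: 0.0497
grip_force: 0.0
```

>>> {"name": "step_arm", "arguments": {
  "delta_pos": [
    [0,0,0.6],
    [0,0,0.9],
    [0,0,0.9],
    [0,0,0.9],
    [0,0,0.9],
    [0,0,0.3],
    [0,0,0]
  ],
  "turn": [0,0,0,0,0,0,0],
  "grip": 1.0,
  "newtons": 10
}}

```text
time: 13.1
ee_pos: [0.4415, 0.0411, 0.0892]
eef_rot: [0.704, 0.71, 0.001, -0.0]
ft_force: [0.2, -0.2, -0.2]
width: 0.0037
grip_force: 0.0
```

Run:
```python
from h import *
s=read_state(); print(s["time"],s["ee_pos"],s["ft_force"],s["width"]); e=s["ee_pos"]
c=save("wrist","pics/w5.png"); P=pts(c); im=c["image"]; hsv=cv2.cvtColor(im,cv2.COLOR_RGB2HSV)
m=(cv2.inRange(hsv,(0,150,80),(8,255,255))|cv2.inRange(hsv,(172,150,80),(180,255,255)))
n,l,st,ct=cv2.connectedComponentsWithStats(m); i=1+st[1:,4].argmax(); q=P[l==i]
print("pad",st[i],q.min(0).round(4),q.max(0).round(4),np.median(q,0).round(4))
k,_=cv2.findContours((l==i).astype(np.uint8),0,1); print(ray(c,*cv2.minEnclosingCircle(k[0])[0],.07).round(4))
f=(abs(P[...,0]-e[0])<.03)&(abs(P[...,1]-e[1]-.009)<.006)&(P[...,2]>.08); print("finger low z",np.percentile(P[f][:,2],[0,1,5]).round(4),P[f][:,0].min().round(4),P[f][:,0].max().round(4))
b=cv2.inRange(hsv,(100,150,60),(125,255,255))>0; b&=abs(P[...,2]-.01)<.006
for a in(-.03,0,.03):
    z=P[b&(abs(P[...,0]-.441-a)<.003)]; print("rear y",z[:,1].min().round(4)) if len(z) else 0
```

```text
13.1 [0.4414518  0.04106418 0.08921925] [ 0.23370944 -0.15249105 -0.24836618] 0.0037323145606208905
pad [ 227    0   59   64 2993] [0.4221 0.1166 0.0382] [0.461  0.1876 0.2834] [0.4417 0.1613 0.0698]
[0.4416 0.1613 0.07  ]
finger low z [0.1198 0.1215 0.1239] 0.432 0.4534
rear y 0.0819
rear y 0.0821
rear y 0.0832
```

View pics/w5.png

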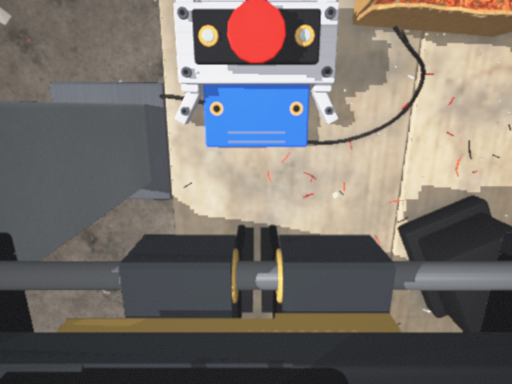

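The wrist view shows the carrier sitting squarely in the jig (rear edge at row 146) and the pad at (257,30), in world (0.4416, 0.1613); the fingers are closed. Next I move over the pad and down.

>>> {"name": "step_arm", "arguments": {
  "delta_pos": [
    [0,0.5,0],
    [0,0.8,0],
    [0,0.9,0],
    [0,0.9,0],
    [0,0.9,0],
    [0,0.6,0],
    [0,0.22,0],
    [0,0,-0.5],
    [0,0,-0.6],
    [0,0,-0.4],
    [0,0,-0.2],
    [0,0,0]
  ],
  "turn": [0,0,0,0,0,0,0,0,0,0,0,0]
}}

```text
time: 14.35
ee_pos: [0.4406, 0.1607, 0.0453]
eef_rot: [0.704, 0.71, -0.001, 0.0]
ft_force: [-0.3, 0.5, 0.7]
width: 0.0007
grip_force: 0.0
```

>>> {"name": "step_arm", "arguments": {
  "delta_pos": [
    [0,0,-0.1],
    [0,0,-0.1],
    [0,0,-0.1],
    [0,0,0]
  ],
  "turn": [0,0,0,0]
}}

```text
time: 14.75
ee_pos: [0.441, 0.1617, 0.0386]
eef_rot: [0.704, 0.71, 0.0, 0.0]
ft_force: [0.4, 0.8, 0.6]
width: 0.0006
grip_force: 0.0
```

>>> {"name": "step_arm", "arguments": {
  "delta_pos": [
    [0,0,-0.08],
    [0,0,-0.08],
    [0,0,-0.08]
  ],
  "turn": [0,0,0]
}}

```text
time: 15.05
ee_pos: [0.4411, 0.1617, 0.0326]
eef_rot: [0.704, 0.71, 0.0, 0.0]
ft_force: [-0.8, -0.4, 2.9]
width: 0.0002
grip_force: 1.9
```

>>> {"name": "step_arm", "arguments": {
  "delta_pos": [
    [0,0,-0.05],
    [0,0,-0.05],
    [0,0,-0.05]
  ],
  "turn": [0,0,0]
}}

```text
time: 15.35
ee_pos: [0.4411, 0.1617, 0.0289]
eef_rot: [0.704, 0.71, 0.0, 0.0]
ft_force: [-1.0, 0.4, 6.2]
width: 0.0001
grip_force: 3.5
```

>>> {"name": "step_arm", "arguments": {
  "delta_pos": [
    [0,0,-0.04],
    [0,0,-0.04]
  ],
  "turn": [0,0]
}}

```text
time: 15.55
ee_pos: [0.4411, 0.1617, 0.0271]
eef_rot: [0.704, 0.71, 0.0, -0.0]
ft_force: [-1.2, -0.4, 8.4]
width: 0.0005
grip_force: 4.5
```

>>> {"name": "step_arm", "arguments": {
  "delta_pos": [
    [0,0,-0.03],
    [0,0,-0.03]
  ],
  "turn": [0,0]
}}

```text
time: 15.75
ee_pos: [0.4412, 0.1618, 0.0262]
eef_rot: [0.704, 0.71, 0.0, -0.0]
ft_force: [-7.0, -3.4, 28.4]
width: 0.0004
grip_force: 14.2
```

Solid stop at z≈0.0262. I ease the push a little and let it settle.

>>> {"name": "step_arm", "arguments": {
  "delta_pos": [
    [0,0,0.01],
    [0,0,0],
    [0,0,0],
    [0,0,0],
    [0,0,0]
  ],
  "turn": [0,0,0,0,0]
}}

```text
time: 16.25
ee_pos: [0.4412, 0.1617, 0.0263]
eef_rot: [0.704, 0.71, 0.0, -0.0]
ft_force: [-5.1, -2.0, 17.7]
width: 0.0004
grip_force: 8.6
```

Run:
```python
from h import *
c=save("scene","pics/s6.png"); s=read_state(); print(s["time"],s["ee_pos"],s["ft_force"])
i=cv2.imread("pics/s6.png")[165:265,160:290]; cv2.imwrite("pics/s6z.png",cv2.resize(i,None,fx=6,fy=6,interpolation=cv2.INTER_CUBIC))
```

```text
16.3 [0.44116795 0.16175739 0.02636094] [-4.858277   -2.68075769 17.99339785]
```

View pics/s6z.png

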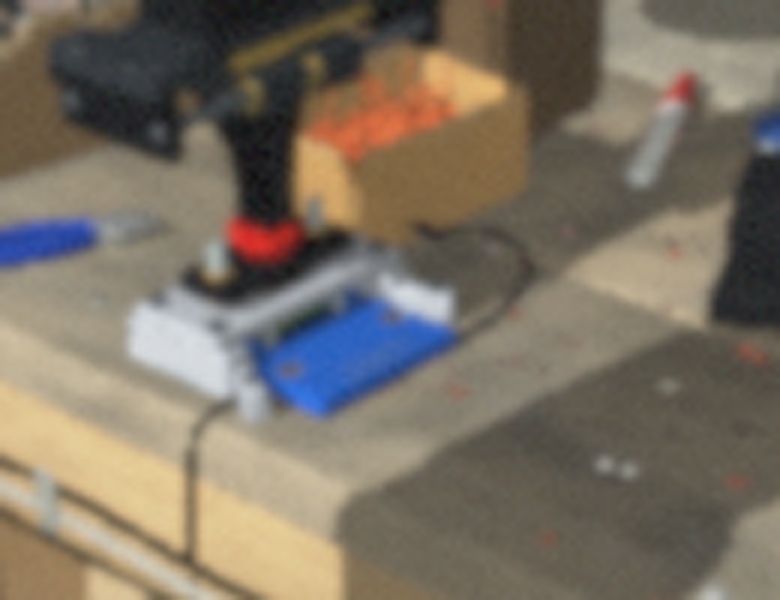

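The fingers are pressing the pad at (265,240) down level with the pillars, with an 18 N hold. The carrier is home in the jig, flat on the bench, and nothing else has moved, so I hand in.

```bash
python3 -c "from bench import *; print(close_job())"
```

```text
the job is handed in; nothing more can be done
None
```

The job is handed in at about 16 s: the carrier is pushed home against the end stop and the red pad is held on its solid stop with about 18 N. One first pass hovered over the carrier without touching it, because the reported TCP sits about 31 mm beyond the real fingertips.

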